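Pull out the stock tray and put the delivery away by kind

TASK

Draw the pull-out tray under the steel shelf all the way to its stop, smoothly, so that nothing standing in it topples. Then put the jar and the carton from the bench into it, each in the compartment that already holds one of its kind: set them down, not dropped, standing upright on the tray's floor. Leave the tray fully out for the stock count and do not disturb the other things on the bench.

Things in the scene. Friction and masses are not known exactly. Their poses are not given: they have to be found in the camera images.
- board_edge (a point): Middle of the front lower edge of the top board of a fixed steel bench rack. Axes: x level into the rack, away from the robot, y to the robot's left, z up. The board, 320 deep (x 0 to 320 mm) x 420 wide, stands on four corner posts, underside 174 mm and top 205 mm above the bench, with flat boxes on it up to 244 mm. One pull-out tray runs below it.
- tray (a joint): How far the tray is drawn out, in m: 0 fully in, 0.18 at its firm stop. Starts between 0 and 0.015. It slides along the rack's -x with about 3 N of friction and stays where it is left.
- tray_handle (a point): Middle of the tray's bow handle: level round steel bar 10 mm thick, 160 mm long along y, 92 mm above the bench, 45 mm in front of the tray's face. Axes as the rack's; moves with the tray. The board overhangs: with the tray in, its edge is only 20 mm behind the bar and 82 mm above, so a gripper pointing straight down is blocked; lean it 25 to 45 degrees, fingers down and into the rack.
- tray_floor (a point): Point on the tray's floor, 53 mm above the bench, at the middle of the front wall's inner face (wall top at 120 mm). Axes as the rack's; moves with the tray. Inside: x 0 to 272 mm, 352 mm wide, side walls to 108 mm above the bench; a 3 mm clear divider along y = 0, to 98 mm, parts it into left (y > 0) and right (y < 0) compartments, 174 mm wide.
- jar: White plastic screw-top jar to put away, standing upright on the bench: 54 mm diameter, 90 mm high with its lid (51 mm diameter from 70 mm up), 0.11 to 0.23 kg. Farther left, beyond reach of the work, stands an open delivery carton 150 mm high. Origin at the centre of its underside, z up.
- carton: White folding carton to put away, standing on the bench on its base: 90 (x) x 50 (y) x 75 (z) mm, 0.09 to 0.18 kg, with a grey stripe round its foot. Origin at the centre of its underside.
- jar_kept: A jar of the same kind already standing in one compartment of the tray (left or right varies), near the outer side wall (middle 130 to 140 mm from the divider, 48 to 78 mm behind the front wall); between it and the divider the compartment is empty. With the tray fully out, the first 151 mm behind the front wall lie clear of the board above. Origin at the centre of its underside.
- carton_kept: A carton of the same kind already standing in the other compartment, also near the outer side wall (middle 130 to 140 mm from the divider, 48 to 78 mm behind the front wall), its 90 mm side along the wall; between it and the divider the compartment is empty. Origin at the centre of its underside.
- tube_rack: Bystander on the right: clear box rack 125 x 85 mm with purple-capped tubes, 70 mm high. Origin under its centre.
- cleaner: Bystander on the right: white bottle of cleaner, 68 mm diameter, 190 mm high. Origin under its centre.
Mind the look-alikes: they are no part of the job. Leave any black or pink look-alike of the jar alone.

How it is judged:
On the way:
1. the tray is drawn out to its stop (at least 172 of 180 mm), with the jar and the carton in it still standing (value of joint tray above 0.172 m and angle between each of jar_kept, carton_kept's own z axis and vertical below 0.15 rad), for 0.3 s.
At the end, for the whole second after the job is handed in: The tray is out to its stop (at least 172 of 180 mm). Both jars stand in one compartment and both cartons in the other, upright within 0.15 rad, bases on the tray's floor (within 8 mm), at rest and released (value of joint tray above 0.172 m and (((x of jar in the frame of tray_floor between 0 and 0.27 m and z of jar in the frame of tray_floor between -0.006 and 0.008 m and angle between jar's own z axis and vertical below 0.15 rad and y of jar in the frame of tray_floor between 0.02 and 0.165 m) and (x of jar_kept in the frame of tray_floor between 0 and 0.27 m and z of jar_kept in the frame of tray_floor between -0.006 and 0.008 m and angle between jar_kept's own z axis and vertical below 0.15 rad and y of jar_kept in the frame of tray_floor between 0.02 and 0.165 m) and (x of carton in the frame of tray_floor between 0 and 0.27 m and z of carton in the frame of tray_floor between -0.006 and 0.008 m and angle between carton's own z axis and vertical below 0.15 rad and y of carton in the frame of tray_floor between -0.165 and -0.02 m) and (x of carton_kept in the frame of tray_floor between 0 and 0.27 m and z of carton_kept in the frame of tray_floor between -0.006 and 0.008 m and angle between carton_kept's own z axis and vertical below 0.15 rad and y of carton_kept in the frame of tray_floor between -0.165 and -0.02 m)) or ((x of jar in the frame of tray_floor between 0 and 0.27 m and z of jar in the frame of tray_floor between -0.006 and 0.008 m and angle between jar's own z axis and vertical below 0.15 rad and y of jar in the frame of tray_floor between -0.165 and -0.02 m) and (x of jar_kept in the frame of tray_floor between 0 and 0.27 m and z of jar_kept in the frame of tray_floor between -0.006 and 0.008 m and angle between jar_kept's own z axis and vertical below 0.15 rad and y of jar_kept in the frame of tray_floor between -0.165 and -0.02 m) and (x of carton in the frame of tray_floor between 0 and 0.27 m and z of carton in the frame of tray_floor between -0.006 and 0.008 m and angle between carton's own z axis and vertical below 0.15 rad and y of carton in the frame of tray_floor between 0.02 and 0.165 m) and (x of carton_kept in the frame of tray_floor between 0 and 0.27 m and z of carton_kept in the frame of tray_floor between -0.006 and 0.008 m and angle between carton_kept's own z axis and vertical below 0.15 rad and y of carton_kept in the frame of tray_floor between 0.02 and 0.165 m))) and linear speed of each of jar, carton, jar_kept, carton_kept below 0.02 m/s); the robot touches nothing.
It fails at once if something standing in the tray topples (leans more than 0.5 rad) (angle between any of jar_kept, carton_kept's own z axis and vertical above 0.5 rad).
It fails at once if the jar or the carton is dropped (moves faster than 0.8 m/s with no finger on it: a fall of more than about 30 mm) ((contact force between jar and the fingers below 0.05 N and linear speed of jar above 0.8 m/s) or (contact force between carton and the fingers below 0.05 N and linear speed of carton above 0.8 m/s)).
It fails at once if a bystander (tube rack, cleaner bottle) is moved more than 30 mm or the bottle knocked over (distance of any of tube_rack, cleaner from where it was at the start of the episode above 0.03 m or angle between cleaner's own z axis and vertical above 0.5 rad).
It also fails if it takes over 69 s, if anything falls off the work surface, if the arm or the gripper's body presses on something with over 40 N, if the wrist force passes 120 N, or if a joint passes its speed limit or range.

ROBOT

A 6-joint arm with a two-finger parallel gripper is mounted at the origin on the work surface. World frame = base frame: x ahead of the robot, y to its left, z up, the work surface at z = 0. Lengths are in m, angles in rad, forces in N, time in s.
With the tool pointing down it reaches from about 0.275 to 0.825 m from the base axis. Payload 4.9 kg.
Tool frame: the origin (TCP) lies between the finger pads; the fingertips stand 8 mm ahead of it and the grasp point (between the pads) lies 11 mm behind it; z points along the fingers, y is the line along which they close (so a half turn about z gives the same grasp; the last joint's range is limited). The gripper opens to 85 mm and grips with 20 to 120 N. Pads are 22 mm wide; open, the fingers measure 114 mm over their backs; the gripper's body (76 mm by 85 mm) begins 54 mm behind the grasp point. The pads swing forward as they close: fully open they stand 13 mm farther back than shut.
Start: joints at [1.07, 0.326, -0.193, 1.052, 0, 1.437], TCP at [0.197, 0.513, 0.239] pointing down, gripper open.
Joint ranges: [-2.65, 2.65], [-0.97, 1.79], [-1.3, 1.35], [-1.93, 2.1], [-1.47, 1.37], [-3.14, 3.14]. Speed limits (rad/s): [2.57, 2.57, 3.14, 3.14, 3.14, 3.14].

INTERFACE

Orientations are given as a 3x3 rotation matrix whose columns are the frame's x, y, z axes.
In Python, from bench import * gives the robot as it stands.
- The arm moves only by the shell command python3 -m pendant 'ROWS' [FORCE]. ROWS is JSON, a list that holds one entry, the list of rows, each a list of 5 numbers: the shift along the tool's x, y, z in m, then the turn about the tool's z in rad, then the opening, from -1 (shut) to 1 (fully open), so that 0 is half open. A call has 1 to 5 rows; each row is the pose to reach, as a shift and turn from the pose commanded when the call began, along the tool's axes at that moment; what a row does not reach only later rows make up. A row lasts 1/8 s, in which the tool goes at most 62.5 mm and 10.7 degrees, less where a joint would pass 70% of its speed; a pose out of reach is approached as far as the arm can. A call with a gripper value outside its range is refused whole. The fingers move at their own pace and stop on an object; FORCE is the grip in N (left out, the last holds). Time passes only in rows, so rows that repeat a pose let the fingers close. It gives the time, the measured TCP pose, the force, the opening and the grip force at its end, in the units of the state.
- state(): the state, without advancing time (a new reading comes with each control period).
- read_camera(name): name is "side" or "top"; returns (picture, depth): 480x640x3 uint8, red, green, blue; 480x640 float32, m along the optical axis (not along the pixel's ray), 0 where there is no reading.
- camera_params(name): a dict with "fx", "fy", "cx", "cy" (pixels), "xyz" and "rotation" of the camera in the world. Camera axes: x right, y down, z forward; pixel columns grow to the right and rows downward; lengths in m; the calibration is good to about 2 mm. A picture is of the moment at which its call begins. camera_params takes no time and is no camera call.
- sign_off(): hands the job in; it is judged then, once.
Trained networks look in the newest picture that a camera, given by its name, has taken for a name from the list of things; names that differ only in an ending like _2 or _b are one class to them, and where a whole thing is asked for, a point or a joint stands for the part that bears it (a point fixed in the world has none). Each returns a list of dicts, best first, with "p" (0 to 1); they miss things now and then, are a little off and sometimes report something else, mostly with a low value. They report only what shows in the picture. A call takes as long as a camera call. They do not tell look-alikes from the thing itself.
- look_for(camera, thing): "bbox" ([left, top, right, bottom] in pixels, round what is visible of it).
- regions_of(camera, thing): "mask" (480x640 bool, what is visible of it) and "bbox" ([left, top, right, bottom] in pixels, round what is visible of it).
The state is a dict: "time": time; "q": joint angles; "joint_vel": joint speeds; "joint_torque": joint torques, N m; "tcp_pos": TCP position; "tcp_rot": TCP orientation; "wrist_force": force on the tool from outside, world axes, zero at the start; "moment": the same for the moment, N m; "finger_gap": opening from 0.0 (shut) to 1.0 (fully open); "finger_force": force on a finger pad.
Only numpy, scipy, OpenCV 4.12 (cv2) and the standard library are available. Lean on these libraries where they do the work, as an engineer would, in place of code of your own. Each camera call takes 0.05 s, during which the arm holds its last target. There are 200 camera calls.

## Working session

There is one attempt and no reset: what is moved stays moved. The work goes in short steps, Python scripts to look and compute and a shell command to move; the robot and the scene stay as the last step left them, time stands still between calls to the robot, and variables do not carry over. Pictures are saved under pics/ and viewed, at most 10 in all, crops included, and the job is handed in when it is done.

```bash
ls; mkdir -p pics
cat > h.py <<'E'
from bench import *
import numpy as np, cv2
def cloud(cam,depth):
    c=camera_params(cam); v,u=np.mgrid[0:480,0:640]
    P=np.stack([(u-c["cx"])/c["fx"]*depth,(v-c["cy"])/c["fy"]*depth,depth],-1)
    W=P@np.array(c["rotation"]).T+np.array(c["xyz"]); W[depth<=0]=np.nan
    return W
def shot(cam,name):
    p,d=read_camera(cam); cv2.imwrite(f"pics/{name}.png",p[:,:,::-1]); return p,cloud(cam,d)
E
python3 - <<'E'
from h import *
for cam in("top","side"):
    p,W=shot(cam,cam+"0"); np.save(cam+"0.npy",W); print(cam,camera_params(cam))
    for t in("jar","carton","tray_handle","tube_rack","cleaner","tray"):
        for r in regions_of(cam,t)[:4]:
            Q=W[r["mask"]]; Q=Q[~np.isnan(Q[:,0])]
            print(t,round(r["p"],2),[int(x) for x in r["bbox"]],np.percentile(Q,[3,50,97],axis=0).round(3).tolist() if len(Q) else "")
s=state();print(s["time"],np.round(s["tcp_rot"],3).tolist(),s["tcp_pos"],s["finger_gap"])
E
```

```text
pics
top {'fx': 601.5907424440261, 'fy': 601.5907424440261, 'cx': 331.2727987984467, 'cy': 234.6311381833752, 'xyz': array([ 0.3127986 , -0.04805417,  1.6278647 ]), 'rotation': array([[-0.0231927 , -0.98722484,  0.15763634],
       [-0.99946812,  0.02651236,  0.01898858],
       [-0.02292531, -0.15711211, -0.98731465]])}
jar 0.97 [215, 305, 243, 326] [[0.338, 0.23, 0.008], [0.361, 0.25, 0.088], [0.385, 0.279, 0.096]]
jar 0.75 [175, 326, 206, 347] [[0.289, 0.332, 0.012], [0.31, 0.348, 0.087], [0.333, 0.378, 0.095]]
jar 0.73 [138, 319, 166, 335] [[0.31, 0.431, 0.013], [0.33, 0.445, 0.086], [0.351, 0.477, 0.096]]
jar 0.71 [178, 287, 205, 307] [[0.384, 0.326, 0.017], [0.407, 0.345, 0.088], [0.43, 0.374, 0.096]]
carton 0.59 [188, 214, 219, 257] [[0.528, 0.282, 0.016], [0.569, 0.31, 0.073], [0.608, 0.346, 0.081]]
tray_handle 0.69 [291, 170, 425, 203] [[0.648, -0.257, 0.048], [0.693, -0.096, 0.091], [0.71, 0.069, 0.104]]
tube_rack 0.96 [490, 283, 544, 336] [[0.304, -0.543, 0.002], [0.363, -0.487, 0.044], [0.425, -0.439, 0.073]]
tube_rack 0.21 [501, 214, 545, 253] [[0.521, -0.525, 0.023], [0
[... 1121 characters left out ...]
271, 0.048], [0.704, -0.138, 0.085], [0.955, 0.072, 0.121]]
tube_rack 0.71 [361, 411, 428, 479] [[0.294, -0.542, 0.019], [0.354, -0.5, 0.046], [0.419, -0.45, 0.072]]
tube_rack 0.2 [342, 202, 513, 293] [[0.651, -0.27, 0.05], [0.704, -0.137, 0.086], [0.954, 0.07, 0.12]]
cleaner 0.97 [447, 351, 493, 425] [[0.518, -0.543, 0.008], [0.533, -0.52, 0.11], [0.563, -0.486, 0.19]]
tray 0.71 [341, 204, 513, 295] [[0.651, -0.271, 0.048], [0.704, -0.139, 0.085], [0.954, 0.072, 0.12]]
tray 0.57 [328, 130, 536, 317] [[0.671, -0.301, 0.031], [0.785, -0.148, 0.205], [0.985, 0.101, 0.246]]
0.7 [[-0.933, 0.359, 0.0], [0.359, 0.933, -0.0], [-0.0, -0.0, -1.0]] [0.19724415 0.51342266 0.2392935 ] 1.0024173382536226
```

View pics/top0.png

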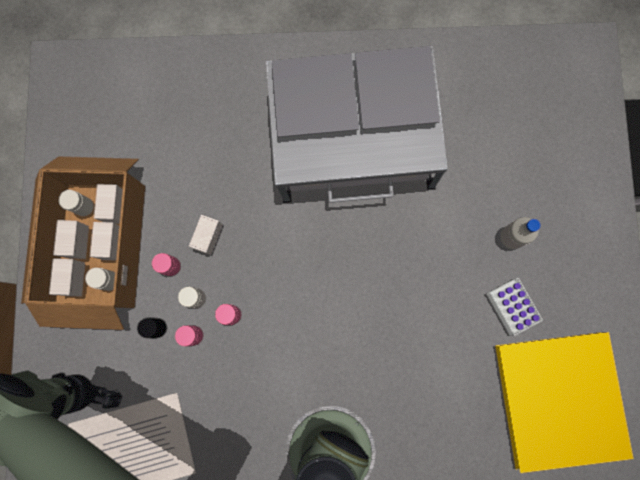

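View pics/side0.png

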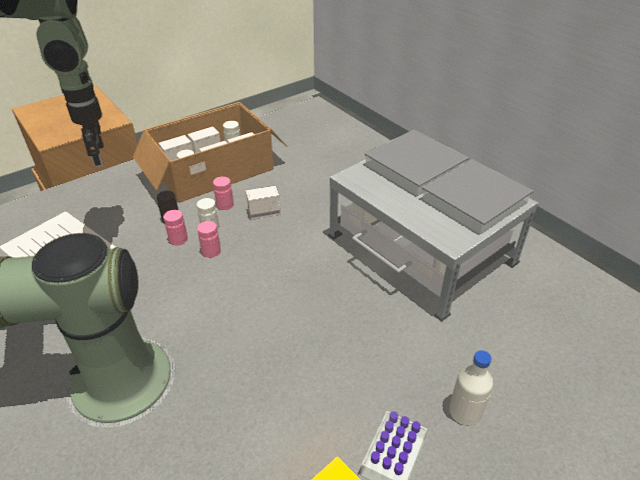

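The top picture shows the white jar at (190,297) among three pink ones and a black one, the carton at (205,234), the handle bar at (360,199) and the rack front edge from (278,183) to (447,170). The side picture agrees.

Run:
```python
from h import *
top=np.load("top0.npy"); side=np.load("side0.npy")
img=cv2.imread("pics/top0.png")
def rect(Q):
    (c,s,a)=cv2.minAreaRect((Q[:,:2]*1000).astype(np.float32)); return np.round(c,1),np.round(s,1),round(a,1)
for nm,W in(("top",top),("side",side)):
    x,y,z=np.moveaxis(W,-1,0)
    def sel(x0,x1,y0,y1,z0,z1):
        m=(x>x0)&(x<x1)&(y>y0)&(y<y1)&(z>z0)&(z<z1); return W[m]
    J=sel(.37,.45,.31,.39,.083,.1); print(nm,"jar",len(J),rect(J),J[:,2].mean())
    C=sel(.50,.64,.25,.37,.068,.085); print("carton",len(C),rect(C),C[:,2].mean())
    H=sel(.62,.72,-.2,.02,.08,.105); print("handle all",rect(H))
    # bar: front-most x per y bin
    for yy in np.arange(-.19,.02,.02):
        h=H[abs(H[:,1]-yy)<.006]; 
        if len(h): print("  y%.2f x %.3f..%.3f n%d"%(yy,h[:,0].min(),h[:,0].max(),len(h)))
    B=sel(.6,.9,-.4,.2,.198,.212)
    fr=[]
    for yy in np.arange(-.28,.09,.02):
        b=B[abs(B[:,1]-yy)<.005]
        if len(b): fr.append((yy,b[:,0].min()))
    fr=np.array(fr); k=np.polyfit(fr[:,0],fr[:,1],1); print("board edge x=%.4f*y+%.4f"%tuple(k),"yrange",B[:,1].min(),B[:,1].max(), np.round(fr[:,1]-np.polyval(k,fr[:,0]),3).tolist())
```

```text
top jar 311 (array([407.8, 352.4]), array([51.6, 49. ]), 88.2) 0.08997958546876446
carton 637 (array([574. , 317.3]), array([52.1, 90.3]), 70.0) 0.07507400319840117
handle all (array([674.5, -92.1]), array([ 52.5, 218.4]), 3.5)
  y-0.19 x 0.704..0.706 n8
  y-0.17 x 0.653..0.705 n53
  y-0.15 x 0.653..0.704 n29
  y-0.13 x 0.652..0.703 n28
  y-0.11 x 0.649..0.702 n26
  y-0.09 x 0.649..0.700 n30
  y-0.07 x 0.648..0.699 n28
  y-0.05 x 0.646..0.698 n24
  y-0.03 x 0.646..0.696 n27
  y-0.01 x 0.647..0.696 n40
  y0.01 x 0.689..0.694 n8
board edge x=-0.0626*y+0.6750 yrange -0.3059307730670789 0.12709118764380553 [-0.0, 0.0, 0.001, -0.001, -0.0, -0.001, 0.0, 0.001, 0.001, -0.001, -0.0, 0.001, -0.0, -0.0, 0.001, 0.001, -0.0, -0.0, -0.0]
side jar 188 (array([405.3, 351. ]), array([51.4, 52.1]), 12.1) 0.08985456558550468
carton 369 (array([571.9, 316. ]), array([61.1, 89.5]), 70.1) 0.07516702704047411
handle all (array([675.7, -88.1]), array([220.3,  75.6]), 86.7)
  y-0.19 x 0.701..0.708 n30
  y-0.17 x 0.650..0.705 n43
  y-0.15 x 0.648..0.704 n46
  y-0.13 x 0.650..0.703 n45
  y-0.11 x 0.647..0.703 n43
  y-0.09 x 0.644..0.699 n44
  y-0.07 x 0.643..0.698 n47
  y-0.05 x 0.644..0.698 n40
  y-0.03 x 0.641..0.697 n38
  y-0.01 x 0.649..0.695 n20
  y0.01 x 0.687..0.720 n27
board edge x=-0.0625*y+0.6714 yrange -0.30768991716122507 0.12298670075322615 [0.001, -0.001, -0.001, 0.002, -0.0, -0.001, 0.001, 0.0, 0.001, -0.001, 0.0, -0.003, -0.0, -0.0, -0.0, 0.001, 0.0, 0.002, -0.001]
```

```bash
cat >> h.py <<'E'
def plan(x,y,z,yaw,half=0,calls=None,mmrow=0.055):
    """print per call the final shift/turn in that call's tool axes (tool pointing down); yaw = world angle of tool y"""
    s=state(); p=np.array(s["tcp_pos"]); R=np.array(s["tcp_rot"])
    a=np.arctan2(R[1,1],R[0,1]); d=np.array([x,y,z])-p
    w=(yaw-a+np.pi/2)%np.pi-np.pi/2+half*np.pi   # world turn; tool turn is -w
    rows=max(np.linalg.norm(d)/mmrow,abs(w)/.17,1); n=calls or int(np.ceil(rows/5))
    print("time %.2f pos %s yaw %.3f  turn %.3f rows %.1f q6 %.2f F %s gap %.2f ff %s"%(s["time"],p.round(4),a,-w,rows,s["q"][5],np.round(s["wrist_force"],1),s["finger_gap"],s["finger_force"]))
    for i in range(n):
        b=a+w*i/n; yx=np.array([np.cos(b),np.sin(b)]); xx=np.array([-yx[1],yx[0]])*np.sign(R[0,0]*-R[1,1]+R[1,0]*R[0,1] or 1)
        # tool z down: x = y x z
        xx=np.cross([*yx,0],[0,0,-1])[:2]
        print([round(float(v),3) for v in (d[:2]@xx/n,d[:2]@yx/n,-d[2]/n,-w/n)])
E
sed -i 's/; xx=np.array(\[-yx\[1\].*$//' h.py
python3 -c "
from h import *
plan(.600,-.09,.239,.0624)"
```

```text
time 0.70 pos [0.1972 0.5134 0.2393] yaw 1.204  turn 1.142 rows 13.2 q6 1.44 F [-0.  -0.1  1.1] gap 1.00 ff 0.0
[-0.197, -0.14, 0.0, 0.381]
[-0.235, -0.056, 0.0, 0.381]
[-0.239, 0.035, 0.0, 0.381]
```

```bash
python3 -m pendant '[[[-0.04,-0.028,0,0.08,1],[-0.08,-0.056,0,0.16,1],[-0.12,-0.084,0,0.23,1],[-0.16,-0.112,0,0.31,1],[-0.197,-0.14,0,0.381,1]]]'
python3 -m pendant '[[[-0.047,-0.011,0,0.08,1],[-0.094,-0.022,0,0.16,1],[-0.141,-0.034,0,0.23,1],[-0.188,-0.045,0,0.31,1],[-0.235,-0.056,0,0.381,1]]]'
python3 -m pendant '[[[-0.05,0.007,0,0.08,1],[-0.1,0.014,0,0.16,1],[-0.15,0.021,0,0.23,1],[-0.2,0.028,0,0.31,1],[-0.239,0.035,0,0.381,1]]]'
python3 - <<'E'
from h import *
plan(.6185,-.09,.072,.0624)
p,W=shot("side","s1"); 
cv2.imwrite("pics/s1c.png",cv2.resize(p[120:330,300:560,::-1],None,fx=3,fy=2.8))
E
```

```text
time: 1.32
tcp_pos: [0.3318, 0.3108, 0.2395]
tcp_rot: [[-0.732, 0.682, 0.001], [0.682, 0.732, 0.0], [-0.0, 0.001, -1.0]]
wrist_force: [-0.2, 0.0, -0.4]
finger_gap: 1.0
finger_force: 0.0
time: 1.95
tcp_pos: [0.466, 0.1098, 0.2395]
tcp_rot: [[-0.425, 0.905, 0.001], [0.905, 0.425, 0.0], [-0.0, 0.001, -1.0]]
wrist_force: [1.0, 0.3, 0.8]
finger_gap: 1.002
finger_force: 0.0
time: 2.58
tcp_pos: [0.5999, -0.0918, 0.2392]
tcp_rot: [[-0.057, 0.998, 0.0], [0.998, 0.057, -0.0], [-0.0, 0.0, -1.0]]
wrist_force: [1.3, -0.0, -0.4]
finger_gap: 1.0
finger_force: 0.0
time 2.58 pos [ 0.5999 -0.0918  0.2392] yaw 0.057  turn -0.005 rows 3.1 q6 1.24 F [ 1.3 -0.  -0.4] gap 1.00 ff 0.0
[0.001, 0.019, 0.167, -0.005]
```

View pics/s1c.png

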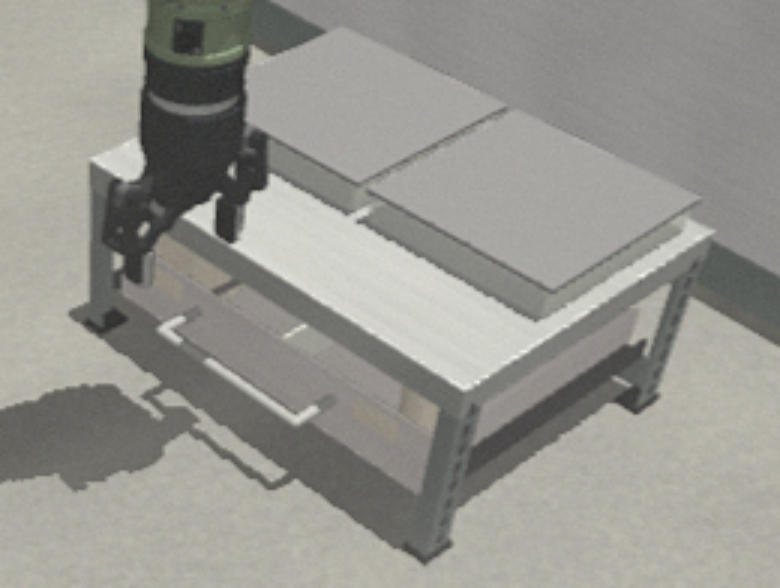

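The crop shows the gripper above the rack's edge, its knuckles bulging outward above the fingers; the bar runs from (165,325) to (300,415) in the crop. I'll measure the knuckles' profile before descending.

Run:
```python
from h import *
p,d=read_camera("side"); W=cloud("side",d); s=state()
R=np.array(s["tcp_rot"]);t=np.array(s["tcp_pos"])
L=(W-t)@R; L=L.reshape(-1,3); L=L[~np.isnan(L[:,0])]
L=L[(abs(L[:,0])<.06)&(abs(L[:,1])<.12)&(L[:,2]<.03)&(L[:,2]>-.16)]
for z in np.arange(-.15,.03,.01):
    a=L[abs(L[:,2]-z)<.005]
    if len(a): print("z%.2f n%d y %.3f..%.3f  x %.3f..%.3f"%(z,len(a),*np.percentile(a[:,1],[1,99]),*np.percentile(a[:,0],[1,99])))
top=np.load("top0.npy")
```

```text
z-0.15 n136 y -0.036..0.021  x -0.041..0.013
z-0.14 n135 y -0.037..0.023  x -0.041..0.013
z-0.13 n126 y -0.036..0.020  x -0.042..0.013
z-0.12 n66 y -0.037..0.015  x -0.040..0.009
z-0.11 n163 y -0.067..0.068  x -0.017..0.009
z-0.10 n179 y -0.068..0.066  x -0.024..0.008
z-0.09 n179 y -0.069..0.068  x -0.024..0.008
z-0.08 n152 y -0.070..0.073  x -0.022..0.009
z-0.07 n182 y -0.072..0.074  x -0.021..0.011
z-0.06 n161 y -0.073..0.076  x -0.019..0.008
z-0.05 n59 y -0.066..0.070  x -0.017..0.006
z-0.04 n61 y -0.055..0.054  x -0.015..0.008
z-0.03 n69 y -0.056..0.059  x -0.015..0.007
z-0.02 n70 y -0.055..0.057  x -0.016..0.006
z-0.01 n36 y -0.052..0.053  x -0.016..0.004
```

```bash
python3 -m pendant '[[[0,0,0.04,0,1],[0,0,0.08,0,1],[0,0,0.115,0,1],[0,0,0.134,0,1],[0,0,0.134,0,1]]]'
python3 -m pendant '[[[0,0,0.002,0,1],[0,0,0.004,0,1],[0,0,0.006,0,1],[0,0,0.008,0,1],[0,0,0.008,0,1]]]'
python3 - <<'E'
from h import *
p,W=shot("side","s2")
cv2.imwrite("pics/s2c.png",cv2.resize(p[150:330,300:540,::-1],None,fx=3.3,fy=3.3))
E
```

```text
time: 3.3
tcp_pos: [0.5973, -0.0888, 0.1037]
tcp_rot: [[-0.062, 0.998, -0.004], [0.998, 0.062, 0.001], [0.001, -0.004, -1.0]]
wrist_force: [-0.3, -0.6, 0.7]
finger_gap: 1.001
finger_force: 0.0
time: 3.92
tcp_pos: [0.5989, -0.0898, 0.0972]
tcp_rot: [[-0.061, 0.998, -0.0], [0.998, 0.061, 0.0], [0.0, -0.0, -1.0]]
wrist_force: [0.1, -0.1, -0.2]
finger_gap: 1.0
finger_force: 0.0
```

View pics/s2c.png

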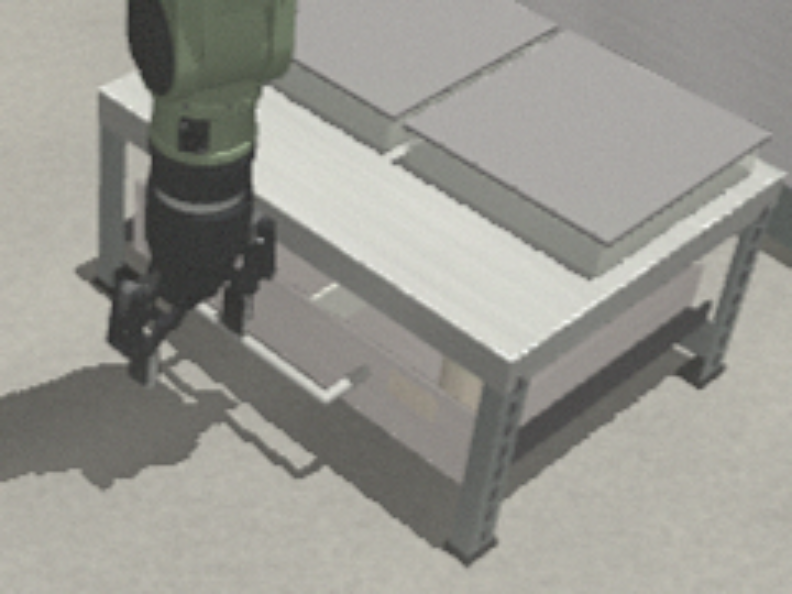

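The crop shows the rear fingertip at (235,330) right over the bar, and the knuckle clear in front of the board's edge. Straight-down hooking won't fit yet, so I'll press on the bar's top and drag it a few centimetres by friction first.

```bash
python3 -m pendant '[[[0,0,0.002,0,1],[0,0,0.003,0,1],[0,0,0.004,0,1],[0,0,0.004,0,1]]]'
python3 -m pendant '[[[0,0,0.001,0,1],[0,0,0.002,0,1],[0,0,0.003,0,1],[0,0,0.003,0,1]]]'
```

```text
time: 4.47
tcp_pos: [0.5989, -0.0898, 0.0932]
tcp_rot: [[-0.061, 0.998, -0.0], [0.998, 0.061, 0.0], [0.0, -0.0, -1.0]]
wrist_force: [0.6, -0.5, 0.1]
finger_gap: 0.999
finger_force: 0.0
time: 4.97
tcp_pos: [0.5992, -0.0899, 0.0909]
tcp_rot: [[-0.061, 0.998, 0.001], [0.998, 0.061, -0.0], [-0.0, 0.001, -1.0]]
wrist_force: [-2.3, 0.4, 4.4]
finger_gap: 0.998
finger_force: 2.3
```

```bash
python3 -m pendant '[[[0,0,-0.004,0,1],[0,0.003,-0.004,0,1],[0,0.003,-0.001,0,1],[0,0.003,0,0,1],[0,0.003,0,0,1]]]'
python3 -m pendant '[[[0,0,0.001,0,1],[0,0,0.002,0,1],[0,0,0.003,0,1],[0,0,0.003,0,1]]]'
```

```text
time: 5.6
tcp_pos: [0.603, -0.0898, 0.0916]
tcp_rot: [[-0.061, 0.998, 0.002], [0.998, 0.061, -0.0], [-0.0, 0.002, -1.0]]
wrist_force: [-1.8, 0.7, 8.8]
finger_gap: 0.998
finger_force: 4.3
time: 6.1
tcp_pos: [0.6055, -0.0897, 0.0911]
tcp_rot: [[-0.062, 0.998, 0.008], [0.998, 0.062, -0.0], [-0.001, 0.008, -1.0]]
wrist_force: [-2.4, 3.4, 18.6]
finger_gap: 0.999
finger_force: 9.6
```

```bash
python3 -m pendant '[[[0,-0.005,0,0,1],[0,-0.01,0,0,1],[0,-0.015,0,0,1],[0,-0.02,0,0,1],[0,-0.025,0,0,1]]]'
python3 - <<'E'
from h import *
p,W=shot("side","s3")
for n in("side","top"):
    if n=="top": W=shot("top","t3")[1]
    x,y,z=np.moveaxis(W,-1,0)
    m=(x>.58)&(x<.72)&(z>.08)&(z<.105)
    for yy in(-.17,-.15,-.05,-.03): h=x[m&(abs(y-yy)<.006)]; print(n,yy,np.percentile(h,[1,20]).round(3) if len(h) else None)
E
```

```text
time: 6.72
tcp_pos: [0.5823, -0.0912, 0.091]
tcp_rot: [[-0.062, 0.998, 0.012], [0.998, 0.062, 0.0], [-0.001, 0.012, -1.0]]
wrist_force: [3.4, 2.7, 14.4]
finger_gap: 1.0
finger_force: 7.5
side -0.17 [0.631 0.635]
side -0.15 [0.63  0.633]
side -0.05 [0.622 0.624]
side -0.03 None
top -0.17 [0.634 0.635]
top -0.15 None
top -0.05 None
top -0.03 [0.671 0.672]
```

```bash
python3 -m pendant '[[[0,-0.005,0,0,1],[0,-0.01,0,0,1],[0,-0.015,0,0,1],[0,-0.02,0,0,1],[0,-0.02,0,0,1]]]'
python3 -m pendant '[[[0,0,-0.01,0,1],[0,0,-0.02,0,1],[0,0,-0.03,0,1],[0,0,-0.03,0,1]]]'
python3 - <<'E'
from h import *
p,W=shot("side","s4")
x,y,z=np.moveaxis(W,-1,0)
m=(x>.56)&(x<.72)&(z>.08)&(z<.105)
for yy in(-.17,-.15,-.13,-.07,-.05,-.03): h=x[m&(abs(y-yy)<.006)]; print(yy,np.percentile(h,[1,20]).round(3) if len(h) else None)
plan(.6,-.09,.07,.0624)
E
```

```text
time: 7.45
tcp_pos: [0.5617, -0.0925, 0.091]
tcp_rot: [[-0.062, 0.998, 0.011], [0.998, 0.062, 0.0], [-0.001, 0.011, -1.0]]
wrist_force: [0.3, 2.7, 17.3]
finger_gap: 0.996
finger_force: 8.9
time: 7.95
tcp_pos: [0.5575, -0.0926, 0.1179]
tcp_rot: [[-0.061, 0.998, 0.001], [0.998, 0.061, -0.0], [-0.0, 0.001, -1.0]]
wrist_force: [0.3, -0.7, 0.4]
finger_gap: 1.001
finger_force: 0.0
-0.17 [0.61  0.612]
-0.15 [0.608 0.612]
-0.13 [0.607 0.612]
-0.07 [0.603 0.607]
-0.05 [0.603 0.604]
-0.03 [0.603 0.604]
time 8.00 pos [ 0.5572 -0.0925  0.1174] yaw 0.061  turn -0.001 rows 1.2 q6 1.21 F [ 0.  -0.5 -0.5] gap 1.00 ff 0.0
[-0.0, 0.043, 0.047, -0.001]
```

```bash
python3 -m pendant '[[[0,0.021,0,0,1],[0,0.021,0.015,0,1],[0,0.021,0.03,0,1],[0,0.021,0.045,0,1],[0,0.021,0.045,0,1]]]' && python3 -m pendant '[[[0,-0.003,0,0,1],[0,-0.006,0,0,1],[0,-0.01,0,0,1],[0,-0.016,0,0,1],[0,-0.024,0,0,1]]]'
```

```text
time: 8.62
tcp_pos: [0.576, -0.0907, 0.0702]
tcp_rot: [[-0.061, 0.998, -0.004], [0.998, 0.061, 0.001], [0.001, -0.004, -1.0]]
wrist_force: [-0.4, 0.6, 0.3]
finger_gap: 1.0
finger_force: 0.0
time: 9.25
tcp_pos: [0.5547, -0.0928, 0.0729]
tcp_rot: [[-0.061, 0.998, 0.002], [0.998, 0.061, -0.0], [-0.001, 0.002, -1.0]]
wrist_force: [3.4, 0.6, 1.6]
finger_gap: 1.0
finger_force: 1.8
```

```bash
python3 -m pendant '[[[0,-0.01,0,0,1],[0,-0.02,0,0,1],[0,-0.03,0,0,1],[0,-0.04,0,0,1],[0,-0.05,0,0,1]]]' && python3 -m pendant '[[[0,-0.01,0,0,1],[0,-0.02,0,0,1],[0,-0.029,0,0,1],[0,-0.037,0,0,1],[0,-0.044,0,0,1]]]'
python3 -m pendant '[[[0,-0.004,0,0,1],[0,-0.008,0,0,1],[0,-0.012,0,0,1],[0,-0.016,0,0,1],[0,-0.019,0,0,1]]]'
```

```text
time: 9.88
tcp_pos: [0.5036, -0.0958, 0.0724]
tcp_rot: [[-0.061, 0.998, 0.0], [0.998, 0.061, -0.0], [-0.0, 0.0, -1.0]]
wrist_force: [3.2, -1.5, 3.4]
finger_gap: 1.0
finger_force: 1.8
time: 10.5
tcp_pos: [0.4597, -0.0984, 0.0722]
tcp_rot: [[-0.061, 0.998, -0.0], [0.998, 0.061, -0.0], [-0.0, -0.0, -1.0]]
wrist_force: [3.8, -1.5, 1.4]
finger_gap: 0.998
finger_force: 1.7
time: 11.12
tcp_pos: [0.4409, -0.0994, 0.0721]
tcp_rot: [[-0.061, 0.998, -0.0], [0.998, 0.061, 0.0], [0.0, -0.0, -1.0]]
wrist_force: [3.3, -0.5, -1.5]
finger_gap: 1.002
finger_force: 1.6
```

Near the stop; I'll creep until the force rises.

```bash
python3 -m pendant '[[[0,-0.002,0,0,1],[0,-0.004,0,0,1],[0,-0.005,0,0,1],[0,-0.006,0,0,1]]]'
python3 -m pendant '[[[0,-0.001,0,0,1],[0,-0.002,0,0,1],[0,-0.003,0,0,1],[0,-0.003,0,0,1]]]'
```

```text
time: 11.62
tcp_pos: [0.4407, -0.0995, 0.0727]
tcp_rot: [[-0.062, 0.998, 0.01], [0.998, 0.062, 0.002], [0.002, 0.01, -1.0]]
wrist_force: [19.8, 3.3, -12.8]
finger_gap: 0.998
finger_force: 9.2
time: 12.12
tcp_pos: [0.4406, -0.0997, 0.0731]
tcp_rot: [[-0.063, 0.998, 0.016], [0.998, 0.063, 0.003], [0.002, 0.016, -1.0]]
wrist_force: [26.4, 3.7, -19.0]
finger_gap: 1.001
finger_force: 13.0
```

```bash
python3 -m pendant '[[[0,0.006,0,0,1],[0,0.012,0,0,1],[0,0.012,-0.05,0,1],[0,0.012,-0.11,0,1],[0,0.012,-0.17,0,1]]]'
python3 -m pendant '[[[0.06,0,0,-0.15,1],[0.12,0,0,-0.3,1],[0.18,0,0,-0.45,1],[0.24,0,0,-0.6,1],[0.29,0,0,-0.75,1]]]'
python3 - <<'E'
from h import *
p,W=shot("top","t5"); np.save("t5.npy",W)
cv2.imwrite("pics/t5c.png",cv2.resize(p[150:350,150:470,::-1],None,fx=2.5,fy=2.5))
for t in("jar","carton"):
    for r in regions_of("top",t):
        Q=W[r["mask"]]; Q=Q[~np.isnan(Q[:,0])]; c=np.median(p[r["mask"]],axis=0)
        if len(Q): print(t,round(r["p"],2),[int(x) for x in r["bbox"]],np.median(Q,axis=0).round(3),c)
plan(.408,.352,.25,0)
E
```

```text
time: 12.75
tcp_pos: [0.4423, -0.0986, 0.2432]
tcp_rot: [[-0.061, 0.998, -0.004], [0.998, 0.061, 0.001], [0.001, -0.004, -1.0]]
wrist_force: [1.7, 0.1, -0.3]
finger_gap: 1.002
finger_force: 0.0
time: 13.38
tcp_pos: [0.4245, 0.1917, 0.2416]
tcp_rot: [[-0.729, 0.685, -0.003], [0.685, 0.729, -0.001], [0.001, -0.003, -1.0]]
wrist_force: [1.1, -0.5, 0.7]
finger_gap: 0.997
finger_force: 0.0
jar 0.6 [150, 252, 159, 273] [0.495 0.435 0.09 ] [226. 120. 151.]
carton 0.66 [193, 215, 223, 238] [0.598 0.31  0.074] [220.  208.  198.5]
time 13.53 pos [0.4246 0.1915 0.2414] yaw 0.815  turn 0.815 rows 4.8 q6 1.02 F [ 0.4 -0.3  0.2] gap 1.00 ff 0.0
[0.122, 0.105, -0.009, 0.815]
```

View pics/t5c.png

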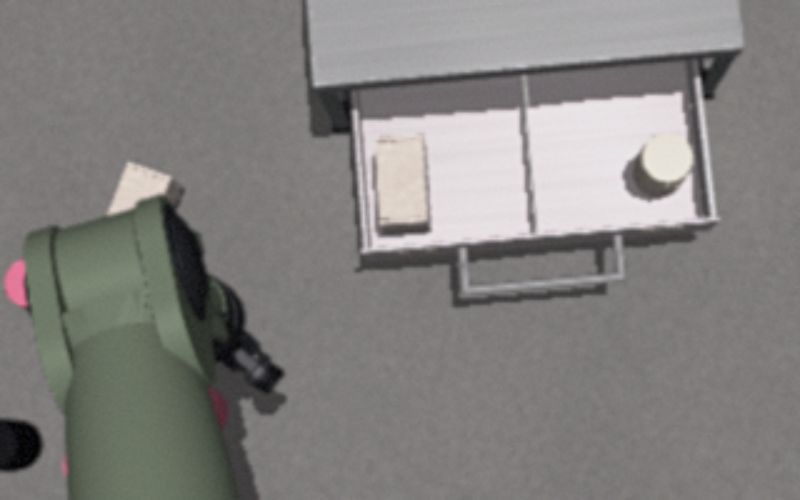

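The crop shows the tray drawn out with the kept carton standing left at (402,182) and the kept jar right at (665,163). So the carton goes left and the jar right; next I'll measure the tray's frame and plan the jar grasp.

Run:
```python
from h import *
W=np.load("t5.npy"); x,y,z=np.moveaxis(W,-1,0)
u=np.array([np.cos(.0624),np.sin(.0624)]); v=np.array([-u[1],u[0]])
o=np.array([.5,-.0975])
X=(x-o[0])*u[0]+(y-o[1])*u[1]; Y=(x-o[0])*v[0]+(y-o[1])*v[1]
def st(n,m): 
    print(n,m.sum(), "X",np.percentile(X[m],[1,50,99]).round(4),"Y",np.percentile(Y[m],[1,50,99]).round(4),"z",np.median(z[m]).round(4))
inr=(abs(Y)<.2)&(X>-.05)&(X<.25)
st("fwall",inr&(abs(z-.120)<.004)&(abs(Y)<.17)&(X<.07))
st("handle",inr&(abs(z-.094)<.006)&(X<0)&(abs(Y)<.1))
st("floor",inr&(abs(z-.053)<.004))
st("lwall",inr&(abs(z-.108)<.003)&(Y>.168)); st("rwall",inr&(abs(z-.108)<.003)&(Y<-.168))
st("divider",inr&(abs(z-.098)<.004)&(abs(Y)<.02)&(X>.04))
st("jark",inr&(abs(z-.143)<.005)&(Y<0)&(X>.04)); st("cartk",inr&(abs(z-.128)<.005)&(Y>.05)&(X>.04))
m=inr&(abs(z-.205)<.006); st("board",m)
plan(.407,.352,.13,1.676)
```

```text
fwall 210 X [0.0258 0.0285 0.0676] Y [-0.1646  0.0122  0.1646] z 0.1195
handle 269 X [-0.0235 -0.018  -0.0013] Y [-0.0941 -0.0119  0.0739] z 0.0951
floor 5078 X [0.0398 0.1335 0.2103] Y [-0.1842 -0.0204  0.1637] z 0.0529
lwall 26 X [0.0263 0.145  0.1964] Y [0.1683 0.1693 0.1969] z 0.1079
rwall 89 X [0.0267 0.1164 0.194 ] Y [-0.1904 -0.1874 -0.177 ] z 0.1075
divider 56 X [0.0415 0.1256 0.1959] Y [-0.0118 -0.01   -0.0085] z 0.0982
jark 276 X [0.0671 0.0922 0.1157] Y [-0.1671 -0.1438 -0.1198] z 0.1424
cartk 615 X [0.0514 0.0964 0.1821] Y [0.1004 0.1254 0.1852] z 0.1278
board 4291 X [0.1809 0.2146 0.2493] Y [-0.1954  0.      0.1955] z 0.2047
time 13.53 pos [0.4246 0.1915 0.2414] yaw 0.815  turn -0.861 rows 5.1 q6 1.02 F [ 0.4 -0.3  0.2] gap 1.00 ff 0.0
[0.061, 0.052, 0.056, -0.43]
[0.034, 0.073, 0.056, -0.43]
```

```bash
python3 -m pendant '[[[0.02,0.017,0.012,-0.14,1],[0.04,0.034,0.025,-0.29,1],[0.061,0.052,0.04,-0.43,1]]]'
python3 -m pendant '[[[0.011,0.024,0.02,-0.14,1],[0.022,0.048,0.04,-0.29,1],[0.034,0.073,0.06,-0.43,1],[0.034,0.073,0.06,-0.43,1]]]'
python3 -c "
from h import *
plan(.407,.352,.042,1.676)"
```

```text
time: 13.9
tcp_pos: [0.4177, 0.2686, 0.2015]
tcp_rot: [[-0.946, 0.323, -0.002], [0.323, 0.946, -0.002], [0.001, -0.002, -1.0]]
wrist_force: [0.4, 0.0, 0.5]
finger_gap: 1.001
finger_force: 0.0
time: 14.4
tcp_pos: [0.4083, 0.3486, 0.1403]
tcp_rot: [[-0.995, -0.099, -0.004], [-0.099, 0.995, -0.003], [0.004, -0.003, -1.0]]
wrist_force: [0.2, -0.2, -0.0]
finger_gap: 0.997
finger_force: 0.0
time 14.40 pos [0.4083 0.3486 0.1403] yaw 1.670  turn -0.006 rows 1.8 q6 0.47 F [ 0.2 -0.2 -0. ] gap 1.00 ff 0.0
[0.001, 0.004, 0.098, -0.006]
```

```bash
python3 -m pendant '[[[0.001,0.003,0.03,0,1],[0.001,0.003,0.06,0,1],[0.001,0.003,0.085,0,1],[0.001,0.003,0.098,0,1],[0.001,0.003,0.098,0,1]]]'
python3 -m pendant '[[[0,0,0,0,0],[0,0,0,0,-0.2],[0,0,0,0,-0.4],[0,0,0,0,-0.4],[0,0,0,0,-0.4]]]' 40
```

```text
time: 15.02
tcp_pos: [0.4083, 0.3515, 0.044]
tcp_rot: [[-0.995, -0.098, -0.001], [-0.098, 0.995, -0.001], [0.001, -0.001, -1.0]]
wrist_force: [-0.2, -0.6, 1.3]
finger_gap: 1.002
finger_force: 0.0
time: 15.65
tcp_pos: [0.4093, 0.3534, 0.0456]
tcp_rot: [[-0.995, -0.1, 0.002], [-0.1, 0.995, 0.001], [-0.002, 0.001, -1.0]]
wrist_force: [-0.2, -0.5, 5.8]
finger_gap: 0.615
finger_force: 42.7
```

```bash
python3 -m pendant '[[[0,0,-0.02,0,-0.4],[0,0,-0.06,0,-0.4],[0,0,-0.11,0,-0.4],[0,0,-0.16,0,-0.4],[0,0,-0.19,0,-0.4]]]'
python3 -c "
from h import *
plan(.599,-.1565,.23,.0624,mmrow=.045)"
```

```text
time: 16.27
tcp_pos: [0.4089, 0.3533, 0.2372]
tcp_rot: [[-0.995, -0.1, 0.003], [-0.1, 0.995, 0.002], [-0.003, 0.001, -1.0]]
wrist_force: [-0.3, 0.4, -1.4]
finger_gap: 0.614
finger_force: 42.6
time 16.27 pos [0.4089 0.3533 0.2372] yaw 1.671  turn -1.533 rows 12.1 q6 0.48 F [-0.3  0.4 -1.4] gap 0.61 ff 42.61345623955094
[-0.046, -0.175, 0.002, -0.511]
[0.046, -0.176, 0.002, -0.511]
[0.126, -0.131, 0.002, -0.511]
```

```bash
python3 -c "
from h import *
plan(.599,-.1565,.23,.0624,half=-1,mmrow=.045)"
```

```text
time 16.27 pos [0.4089 0.3533 0.2372] yaw 1.671  turn 1.609 rows 12.1 q6 0.48 F [-0.3  0.4 -1.4] gap 0.61 ff 42.61345623955094
[-0.046, -0.175, 0.002, 0.536]
[-0.129, -0.127, 0.002, 0.536]
[-0.176, -0.043, 0.002, 0.536]
```

```bash
python3 -m pendant '[[[-0.007,-0.025,0,0.1,-0.4],[-0.016,-0.06,0,0.2,-0.4],[-0.026,-0.1,0,0.31,-0.4],[-0.036,-0.14,0,0.42,-0.4],[-0.046,-0.175,0,0.536,-0.4]]]'
python3 -m pendant '[[[-0.026,-0.025,0,0.1,-0.4],[-0.052,-0.05,0,0.21,-0.4],[-0.078,-0.076,0,0.32,-0.4],[-0.104,-0.102,0,0.43,-0.4],[-0.129,-0.127,0,0.536,-0.4]]]'
python3 -m pendant '[[[-0.035,-0.009,0,0.1,-0.4],[-0.07,-0.017,0,0.21,-0.4],[-0.11,-0.027,0,0.32,-0.4],[-0.15,-0.037,0,0.43,-0.4],[-0.176,-0.043,0,0.536,-0.4]]]'
python3 -m pendant '[[[0,0,0,0,-0.4],[0,0,0,0,-0.4]]]'
python3 - <<'E'
from h import *
plan(.599,-.1565,.1,.0624)
p,W=shot("side","s6"); cv2.imwrite("pics/s6c.png",cv2.resize(p[120:360,260:560,::-1],None,fx=2.5,fy=2.5))
E
```

```text
time: 16.9
tcp_pos: [0.4716, 0.182, 0.2343]
tcp_rot: [[-0.905, 0.426, -0.0], [0.426, 0.905, -0.0], [0.0, -0.0, -1.0]]
wrist_force: [0.7, 0.1, -2.2]
finger_gap: 0.613
finger_force: 42.6
time: 17.52
tcp_pos: [0.535, 0.0127, 0.2343]
tcp_rot: [[-0.561, 0.828, -0.0], [0.828, 0.561, -0.0], [0.0, -0.0, -1.0]]
wrist_force: [0.1, -0.2, -1.3]
finger_gap: 0.611
finger_force: 42.6
time: 18.15
tcp_pos: [0.5989, -0.1575, 0.234]
tcp_rot: [[-0.058, 0.998, -0.0], [0.998, 0.058, -0.0], [-0.0, -0.0, -1.0]]
wrist_force: [0.1, 0.7, -1.4]
finger_gap: 0.615
finger_force: 42.6
time: 18.4
tcp_pos: [0.5982, -0.1552, 0.234]
tcp_rot: [[-0.064, 0.998, -0.001], [0.998, 0.064, 0.001], [0.001, -0.001, -1.0]]
wrist_force: [0.4, 0.6, -1.7]
finger_gap: 0.615
finger_force: 42.5
time 18.40 pos [ 0.5982 -0.1552  0.234 ] yaw 0.064  turn 0.002 rows 2.4 q6 1.13 F [ 0.4  0.6 -1.7] gap 0.61 ff 42.534401531611365
[-0.001, 0.001, 0.134, 0.002]
```

View pics/s6c.png

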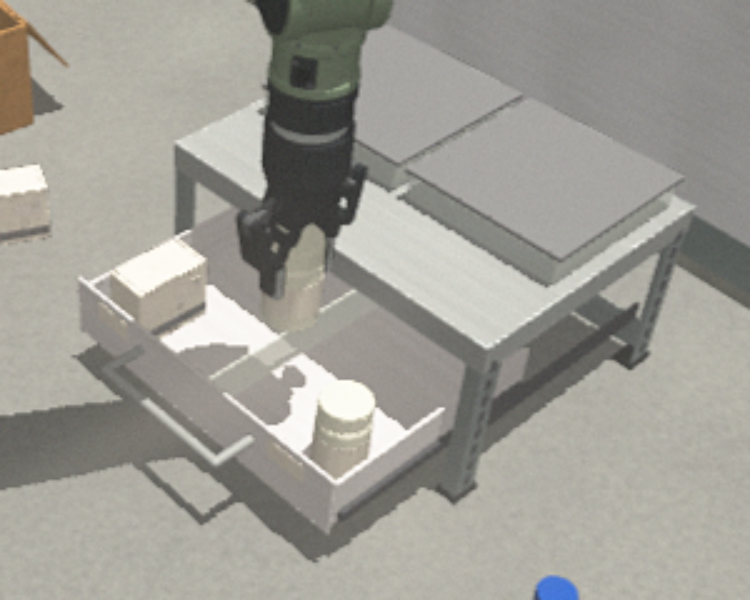

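The crop shows the jar held upright at (293,280) over the right compartment, with the kept jar at (345,425). Lowering it now.

```bash
python3 -m pendant '[[[0,0,0.03,0,-0.4],[0,0,0.07,0,-0.4],[0,0,0.105,0,-0.4],[0,0,0.125,0,-0.4],[0,0,0.132,0,-0.4]]]'
python3 -m pendant '[[[0,0,0,0,-0.4],[0,0,0.001,0,-0.4],[0,0,0.002,0,-0.4],[0,0,0.003,0,-0.4],[0,0,0.003,0,-0.4]]]'
```

```text
time: 19.08
tcp_pos: [0.5976, -0.1543, 0.1011]
tcp_rot: [[-0.065, 0.998, -0.002], [0.998, 0.065, 0.001], [0.001, -0.002, -1.0]]
wrist_force: [0.0, 0.4, -1.9]
finger_gap: 0.611
finger_force: 42.6
time: 19.7
tcp_pos: [0.5987, -0.1559, 0.0994]
tcp_rot: [[-0.063, 0.998, 0.0], [0.998, 0.063, -0.0], [-0.0, 0.0, -1.0]]
wrist_force: [0.7, -0.5, -1.1]
finger_gap: 0.618
finger_force: 42.6
```

```bash
python3 -m pendant '[[[0,0,0.001,0,-0.4],[0,0,0.002,0,-0.4],[0,0,0.002,0,-0.4]]]'
python3 -m pendant '[[[0,0,0.001,0,-0.4],[0,0,0.001,0,-0.4],[0,0,0.001,0,-0.4]]]'
```

```text
time: 20.08
tcp_pos: [0.599, -0.1559, 0.0986]
tcp_rot: [[-0.063, 0.998, 0.001], [0.998, 0.063, -0.0], [-0.0, 0.001, -1.0]]
wrist_force: [-3.0, 1.2, 6.6]
finger_gap: 0.613
finger_force: 43.5
time: 20.45
tcp_pos: [0.5996, -0.1559, 0.0985]
tcp_rot: [[-0.063, 0.998, 0.003], [0.998, 0.063, -0.0], [-0.001, 0.002, -1.0]]
wrist_force: [-2.1, 2.1, 11.2]
finger_gap: 0.614
finger_force: 44.0
```

```bash
python3 -m pendant '[[[0,0,-0.002,0,-0.1],[0,0,-0.002,0,0.2],[0,0,-0.002,0,0.45],[0,0,-0.002,0,0.45],[0,0,-0.002,0,0.45]]]'
python3 -m pendant '[[[0,0,-0.02,0,0.45],[0,0,-0.06,0,0.45],[0,0,-0.11,0,0.45],[0,0,-0.14,0,0.45]]]'
python3 -c "
from h import *
plan(.573,.317,.2,1.222)"
```

```text
time: 21.08
tcp_pos: [0.5986, -0.1559, 0.0981]
tcp_rot: [[-0.063, 0.998, -0.0], [0.998, 0.063, 0.0], [0.0, -0.0, -1.0]]
wrist_force: [-0.4, 1.6, -0.2]
finger_gap: 0.726
finger_force: 0.0
time: 21.58
tcp_pos: [0.5995, -0.1561, 0.241]
tcp_rot: [[-0.063, 0.998, 0.003], [0.998, 0.063, -0.001], [-0.001, 0.003, -1.0]]
wrist_force: [0.9, 0.4, -0.3]
finger_gap: 0.721
finger_force: 0.0
time 21.57 pos [ 0.5995 -0.1561  0.241 ] yaw 0.063  turn -1.159 rows 8.6 q6 1.13 F [ 0.9  0.4 -0.3] gap 0.72 ff 0.0
[0.237, 0.002, 0.02, -0.579]
[0.197, 0.131, 0.02, -0.579]
```

```bash
python3 -m pendant '[[[0.048,0,0.004,-0.116,0.8],[0.096,0.001,0.008,-0.232,1],[0.143,0.001,0.012,-0.348,1],[0.19,0.002,0.016,-0.464,1],[0.237,0.002,0.02,-0.579,1]]]'
python3 -m pendant '[[[0.04,0.027,0.004,-0.116,1],[0.08,0.053,0.008,-0.232,1],[0.12,0.08,0.012,-0.348,1],[0.16,0.106,0.016,-0.464,1],[0.197,0.131,0.02,-0.579,1]]]'
python3 -m pendant '[[[0,0,0.03,0,1],[0,0,0.06,0,1],[0,0,0.06,0,1]]]'
python3 -c "
from h import *
plan(.573,.317,.045,1.222)"
```

```text
time: 22.2
tcp_pos: [0.5856, 0.0823, 0.2181]
tcp_rot: [[-0.602, 0.799, 0.0], [0.799, 0.602, 0.0], [-0.0, 0.0, -1.0]]
wrist_force: [0.5, 0.6, -0.3]
finger_gap: 0.998
finger_force: 0.0
time: 22.82
tcp_pos: [0.5724, 0.3187, 0.1981]
tcp_rot: [[-0.941, 0.339, 0.0], [0.339, 0.941, -0.0], [-0.0, -0.0, -1.0]]
wrist_force: [0.2, -0.4, 0.0]
finger_gap: 1.002
finger_force: 0.0
time: 23.2
tcp_pos: [0.5706, 0.3163, 0.1355]
tcp_rot: [[-0.94, 0.342, -0.005], [0.342, 0.94, -0.002], [0.004, -0.004, -1.0]]
wrist_force: [0.7, 0.5, 0.2]
finger_gap: 0.998
finger_force: 0.0
time 23.20 pos [0.5706 0.3163 0.1355] yaw 1.221  turn -0.001 rows 1.6 q6 0.74 F [0.7 0.5 0.2] gap 1.00 ff 0.0
[-0.002, 0.001, 0.091, -0.001]
```

```bash
python3 -m pendant '[[[0,0.001,0.03,0,1],[0,0.001,0.06,0,1],[0,0.001,0.082,0,1],[0,0.001,0.092,0,1],[0,0.001,0.092,0,1]]]'
python3 -m pendant '[[[0,0,0,0,0],[0,0,0,0,-0.2],[0,0,0,0,-0.5],[0,0,0,0,-0.5],[0,0,0,0,-0.5]]]' 35
python3 -m pendant '[[[0,0,-0.02,0,-0.5],[0,0,-0.06,0,-0.5],[0,0,-0.11,0,-0.5],[0,0,-0.16,0,-0.5],[0,0,-0.185,0,-0.5]]]'
python3 -c "
from h import *
p,W=shot('side','s7')
x,y,z=np.moveaxis(W,-1,0)
u=np.array([np.cos(.0624),np.sin(.0624)]); v=np.array([-u[1],u[0]])
T=np.array([.5,-.0975])+.03*u-.01*v
print('T',T)
t=T+.062*u+.056*v; print(t)
plan(t[0],t[1],.23,.0624+np.pi/2,mmrow=.045)"
```

```text
time: 23.82
tcp_pos: [0.5734, 0.3179, 0.0467]
tcp_rot: [[-0.939, 0.343, 0.0], [0.343, 0.939, 0.0], [-0.0, 0.0, -1.0]]
wrist_force: [0.6, -0.4, -0.6]
finger_gap: 0.997
finger_force: 0.0
time: 24.45
tcp_pos: [0.574, 0.3183, 0.0476]
tcp_rot: [[-0.939, 0.343, 0.002], [0.343, 0.939, 0.001], [-0.002, 0.001, -1.0]]
wrist_force: [-0.1, -0.5, 5.8]
finger_gap: 0.585
finger_force: 37.2
time: 25.08
tcp_pos: [0.574, 0.3184, 0.2346]
tcp_rot: [[-0.939, 0.343, 0.004], [0.343, 0.939, 0.002], [-0.003, 0.003, -1.0]]
wrist_force: [0.2, -0.1, -0.6]
finger_gap: 0.579
finger_force: 36.6
T [ 0.53056521 -0.10560975]
[ 0.58895241 -0.04585245]
time 25.12 pos [0.5749 0.3188 0.2372] yaw 1.221  turn -0.412 rows 8.1 q6 0.74 F [0.6 1.  0.9] gap 0.58 ff 36.5868204832077
[-0.069, -0.169, 0.004, -0.206]
[-0.033, -0.179, 0.004, -0.206]
```

```bash
python3 -m pendant '[[[-0.01,-0.025,0,-0.04,-0.5],[-0.023,-0.057,0,-0.08,-0.5],[-0.038,-0.095,0,-0.12,-0.5],[-0.053,-0.133,0,-0.16,-0.5],[-0.069,-0.169,0,-0.206,-0.5]]]'
python3 -m pendant '[[[-0.007,-0.04,0,-0.04,-0.5],[-0.014,-0.08,0,-0.08,-0.5],[-0.021,-0.12,0,-0.12,-0.5],[-0.028,-0.155,0,-0.16,-0.5],[-0.033,-0.179,0,-0.206,-0.5]]]'
python3 -m pendant '[[[0,0,0,0,-0.5],[0,0,0,0,-0.5]]]'
python3 - <<'E'
from h import *
plan(.589,-.046,.1,1.633)
p,W=shot("side","s8"); cv2.imwrite("pics/s8c.png",cv2.resize(p[120:360,260:560,::-1],None,fx=2.5,fy=2.5))
E
```

```text
time: 25.75
tcp_pos: [0.5792, 0.1343, 0.2301]
tcp_rot: [[-0.99, 0.142, -0.002], [0.142, 0.99, -0.0], [0.002, -0.0, -1.0]]
wrist_force: [0.7, -0.2, -0.9]
finger_gap: 0.579
finger_force: 36.8
time: 26.38
tcp_pos: [0.5863, -0.0479, 0.23]
tcp_rot: [[-0.998, -0.062, -0.002], [-0.062, 0.998, 0.0], [0.002, 0.0, -1.0]]
wrist_force: [0.2, -0.4, -1.2]
finger_gap: 0.579
finger_force: 36.8
time: 26.62
tcp_pos: [0.5865, -0.0457, 0.2305]
tcp_rot: [[-0.998, -0.062, -0.001], [-0.062, 0.998, 0.001], [0.001, 0.001, -1.0]]
wrist_force: [-0.1, 0.3, -0.6]
finger_gap: 0.581
finger_force: 36.8
time 26.62 pos [ 0.5865 -0.0457  0.2305] yaw 1.633  turn -0.000 rows 2.4 q6 -0.27 F [-0.1  0.3 -0.6] gap 0.58 ff 36.80814564228058
[-0.002, -0.0, 0.131, -0.0]
```

View pics/s8c.png

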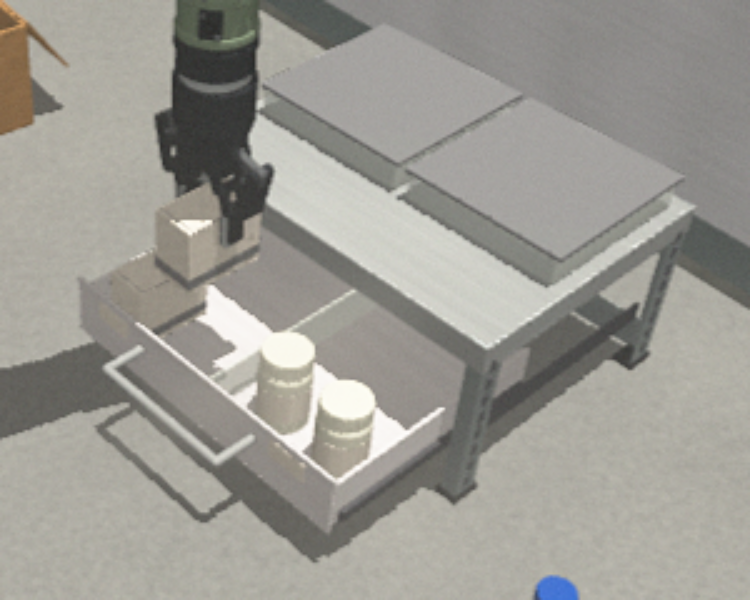

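The crop shows both jars standing in the right compartment at (285,380) and (345,425), and the carton held level at (208,235) over the left one, beside the kept carton. Lowering it now.

```bash
python3 -m pendant '[[[-0.002,0,0.03,0,-0.5],[-0.002,0,0.065,0,-0.5],[-0.002,0,0.1,0,-0.5],[-0.002,0,0.118,0,-0.5],[-0.002,0,0.126,0,-0.5]]]'
python3 -m pendant '[[[0,0,0.001,0,-0.5],[0,0,0.002,0,-0.5],[0,0,0.003,0,-0.5],[0,0,0.003,0,-0.5]]]'
```

```text
time: 27.3
tcp_pos: [0.5881, -0.0449, 0.1039]
tcp_rot: [[-0.998, -0.064, -0.002], [-0.064, 0.998, 0.001], [0.002, 0.001, -1.0]]
wrist_force: [0.3, -0.3, -0.6]
finger_gap: 0.579
finger_force: 36.7
time: 27.8
tcp_pos: [0.5892, -0.0463, 0.1027]
tcp_rot: [[-0.998, -0.062, 0.001], [-0.062, 0.998, -0.0], [-0.001, -0.0, -1.0]]
wrist_force: [-0.1, -0.1, -1.0]
finger_gap: 0.582
finger_force: 36.7
```

```bash
python3 -m pendant '[[[0,0,0.001,0,-0.5],[0,0,0.002,0,-0.5],[0,0,0.002,0,-0.5]]]'
python3 -m pendant '[[[0,0,0.001,0,-0.5],[0,0,0.001,0,-0.5]]]'
```

```text
time: 28.18
tcp_pos: [0.589, -0.0463, 0.1006]
tcp_rot: [[-0.998, -0.062, 0.0], [-0.062, 0.998, -0.0], [-0.0, -0.0, -1.0]]
wrist_force: [-1.5, 0.1, 3.2]
finger_gap: 0.582
finger_force: 36.9
time: 28.42
tcp_pos: [0.5896, -0.0463, 0.1006]
tcp_rot: [[-0.998, -0.062, 0.002], [-0.062, 0.998, -0.0], [-0.002, -0.0, -1.0]]
wrist_force: [-2.1, -0.3, 9.2]
finger_gap: 0.581
finger_force: 37.6
```

```bash
python3 -m pendant '[[[0,0,-0.001,0,0],[0,0,-0.001,0,0.2],[0,0,-0.001,0,0.35],[0,0,-0.001,0,0.35],[0,0,-0.001,0,0.35]]]'
python3 -m pendant '[[[0,0,-0.01,0,0.35],[0,0,-0.03,0,0.35],[0,0,-0.08,0,0.35],[0,0,-0.13,0,0.35],[0,0,-0.15,0,0.35]]]'
python3 -m pendant '[[[0.03,0.04,-0.01,0,0.35],[0.06,0.09,-0.02,0,0.35],[0.1,0.14,-0.03,0,0.35],[0.13,0.19,-0.03,0,0.35],[0.16,0.25,-0.03,0,0.35]]]'
python3 - <<'E'
from h import *
p,W=shot("top","t9"); cv2.imwrite("pics/t9c.png",cv2.resize(p[140:340,150:470,::-1],None,fx=2.5,fy=2.5))
x,y,z=np.moveaxis(W,-1,0)
u=np.array([np.cos(.0624),np.sin(.0624)]); v=np.array([-u[1],u[0]]); T=np.array([.5306,-.1056])
X=(x-T[0])*u[0]+(y-T[1])*u[1]; Y=(x-T[0])*v[0]+(y-T[1])*v[1]
for n,a,b,h in(("jar",-.085,-.02,.143),("jark",-.17,-.1,.143),("carton",.02,.09,.128),("cartk",.1,.165,.128)):
    m=(Y>a)&(Y<b)&(X>.01)&(X<.14)&(abs(z-h)<.008); print(n,m.sum(),X[m].mean().round(3),Y[m].mean().round(3),z[m].mean().round(4),z[m].std().round(4), np.polyfit(X[m],z[m],1)[0].round(3))
m=(abs(z-.12)<.004)&(abs(Y)<.15)&(X<.03)&(X>-.03); print("front wall",np.median(X[m]),"was -0.0015")
m=(abs(z-.205)<.006)&(abs(Y)<.15)&(X>.1)&(X<.2); print("board edge",X[m].min())
print(state()["wrist_force"],state()["time"])
E
```

```text
time: 29.05
tcp_pos: [0.5889, -0.0462, 0.1001]
tcp_rot: [[-0.998, -0.062, -0.0], [-0.062, 0.998, 0.0], [0.0, 0.0, -1.0]]
wrist_force: [-0.7, 0.2, 0.6]
finger_gap: 0.676
finger_force: 0.0
time: 29.68
tcp_pos: [0.5906, -0.0465, 0.2548]
tcp_rot: [[-0.998, -0.062, 0.006], [-0.062, 0.998, -0.001], [-0.006, -0.002, -1.0]]
wrist_force: [0.1, 0.0, 0.0]
finger_gap: 0.675
finger_force: 0.0
time: 30.3
tcp_pos: [0.415, 0.1906, 0.2815]
tcp_rot: [[-0.998, -0.061, 0.002], [-0.061, 0.998, 0.001], [-0.002, 0.001, -1.0]]
wrist_force: [1.8, 0.7, 0.4]
finger_gap: 0.677
finger_force: 0.0
jar 323 0.068 -0.052 0.142 0.0032 0.013
jark 320 0.063 -0.133 0.1419 0.0031 0.002
carton 674 0.062 0.055 0.1277 0.0031 0.002
cartk 690 0.067 0.135 0.1276 0.0032 0.003
front wall -0.00013617336539556576 was -0.0015
board edge 0.14943666887243368
[-4.31559343  4.20462427 -0.32033475] 30.35
```

View pics/t9c.png

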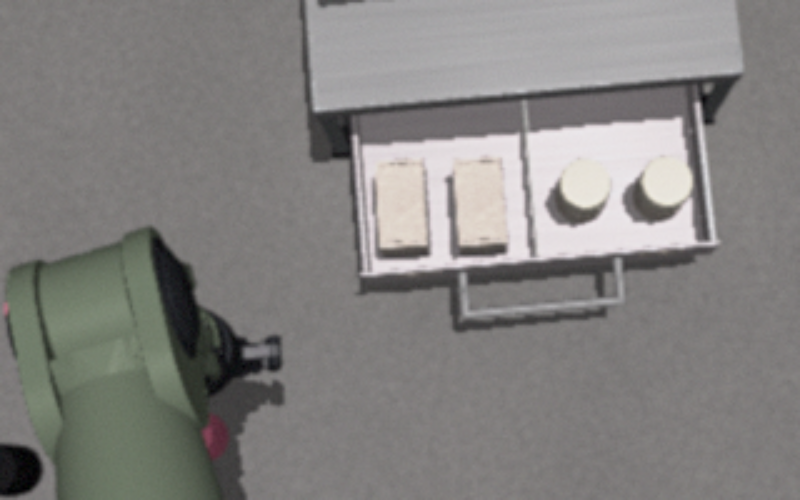

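The crop shows both cartons upright on the left at (402,205) and (480,205), and both jars upright on the right at (583,188) and (665,185). Their tops are at the right heights, the tray hasn't moved, and the arm is clear.

```bash
python3 -m pendant '[[[0,0,0,0,0.35],[0,0,0,0,0.35],[0,0,0,0,0.35],[0,0,0,0,0.35]]]'; python3 -c "
from bench import *
print(sign_off())"
```

```text
time: 30.85
tcp_pos: [0.4167, 0.1884, 0.2801]
tcp_rot: [[-0.998, -0.06, -0.0], [-0.06, 0.998, -0.0], [0.0, -0.0, -1.0]]
wrist_force: [-0.6, -0.3, 0.6]
finger_gap: 0.676
finger_force: 0.0
the job is handed in; nothing more can be done
None
```

The job is handed in at 30.9 s: the tray is fully out, the jar is in the right compartment beside the kept jar, the carton is in the left beside the kept carton, and all four stood upright in the last picture (sign-off gave no verdict).

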